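Turn the paint carousel to the red pot

ROBOT

A 6-joint arm with a two-finger parallel gripper is mounted at the origin on a cart in front of the work surface, level with it; the furniture and walls round the work are solid. World frame = base frame: x ahead of the robot, y to its left, z up, the work surface at z = 0. Lengths are in m, angles in rad, forces in N, time in s.
With the tool pointing down it reaches from about 0.375 to 0.9 m from the base axis. Payload 3.1 kg.
Tool frame: the origin (TCP) lies midway between the tips of the shut fingers; the grasp point (between the pads) lies 19 mm behind it; x points along the fingers, z is the direction in which the jaws open and shut, and the axes are right-handed (so a half turn about x gives the same grasp; the last joint's range is limited). The gripper opens to 85 mm and grips with 20 to 120 N. Pads are 22 mm wide; open, the fingers measure 114 mm over their backs; the gripper's body (76 mm by 85 mm) begins 54 mm behind the grasp point. The pads swing forward as they close: fully open they stand 13 mm farther back than shut.
Start: joints at [1.01, 0.527, 1.433, -0, 1.181, -0.178], TCP at [0.233, 0.58, 0.231] pointing down, gripper open.
Joint ranges: [-3.08, 3.08], [-0.75, 2.2], [0.22, 2.44], [-1.43, 4.57], [0, 2.65], [-2.85, 2.85]. Speed limits (rad/s): [2.79, 2.79, 3.14, 3.14, 3.14, 3.14].

INTERFACE

Orientations are given as a unit quaternion [x, y, z, w].
In Python, from station import telemetry, optics, manip gives the robot as it stands.
- The arm moves only by the tool step_arm, never from a script. Its argument "commands" is a list of rows, each a list of 4 numbers: the shift along the tool's x, y, z in m, then the turn about the tool's x in rad. A call has 1 to 8 rows; each row is the pose to reach, as a shift and turn from the pose measured when the call began, along the tool's axes at that moment; what a row does not reach only later rows make up. A row lasts 1/12 s, in which the tool goes at most 41.7 mm and 7.16 degrees, less where a joint would pass 70% of its speed; a pose out of reach is approached as far as the arm can. A call with a gripper value outside its range is refused whole. "jaw" is the finger opening in m, from 0 to 0.0854, set as the call begins (left out, the last holds). The fingers move at their own pace and stop on an object; "grip_force" is the grip in N (left out, the last holds). Time passes only in rows, so rows that repeat a pose let the fingers close. It gives the time, the measured TCP pose, the force and the opening at its end, in the units of the state.
- telemetry.sense(): the state, without advancing time (a new reading comes with each control period).
- optics.snapshot(name): name is "scene" or "side" or "wrist"; returns the picture (384x512x3 uint8, red, green, blue); there is no depth.
- optics.camera_params(name): a dict with "mtx" (3x3 intrinsics, pixels), "origin" and "attitude" of the camera in the world. Camera axes: x right, y down, z forward; pixel columns grow to the right and rows downward; lengths in m; the calibration is good to about 2 mm. The wrist camera is an equidistant fisheye: a pixel r from the principal point sees the ray r / f radians off the axis. A picture is of the moment at which its call begins: read the wrist's pose just before it. camera_params takes no time and is no camera call; for the wrist camera it gives the pose at the moment of the call.
- manip.sign_off(): hands the job in, once; it reports no verdict.
The state is a dict: "t": time; "q": joint angles; "qd": joint speeds; "tau": joint torques, N m; "tcp_pos": TCP position; "tool_rot": TCP orientation; "force": force on the tool from outside, world axes, zero at the start; "ft_torque": the same for the moment, N m; "finger_gap": opening from 0.0 (shut) to 1.0 (fully open).
Only numpy, scipy, OpenCV 4.12 (cv2) and the standard library are available. Lean on these libraries where they do the work, as an engineer would, in place of code of your own. Each camera call takes 0.05 s, during which the arm holds its last target.

TASK

Bring the red paint pot round to the yellow arrow: turn the wooden paint carousel by gently pushing its handles sideways with a fingertip, until the red pot stands lined up with the arrow, and leave it there at rest. Grip nothing, do not fling the carousel round, do not touch or lift any of the pots, and leave the things around it where they are.

Things in the scene. Friction and masses are not known exactly. Their poses are not given: they have to be found in the camera images.
- hub (a point): the carousel's vertical turning axis, at the height of the disc's upper face (18 mm above the table). The carousel is a pale wooden disc, 152 mm across, on a dark round wooden foot that is fixed to the table; the brass screw in the middle marks the axis
- pointer_spot (a point): the place at the arrow: the point on the disc's upper face, 50 mm from the hub, straight in front of the tip of the yellow arrow. The arrow lies on a dark tongue of the fixed foot (tongue 36 mm wide, 7 mm high, ending 145 mm from the hub) and points at the hub; it always comes out at the robot's side of the carousel. A pot is lined up when the centre of its underside is at this point. Handles pass over the tongue
- carousel (a joint): turning angle of the disc in rad, 0 at the start of each run, positive anticlockwise seen from above. It turns freely either way (more than a full turn, no detents), with light friction (about 1 N pushed at a handle), and stays where it is left. Pots, cups and handles turn with it
- handle_1: one of four equal turned wooden handles with a yellowish ball end, sticking out from the disc a quarter turn apart, midway between the cups. Origin at the middle of its outer half, where it is best pushed: 108 mm from the hub, 34 mm above the table. Local x lies level and points outwards, z is up. The handle is about 14 mm thick, runs from 70 to 134 mm from the hub and rises outwards at 0.33 rad
- handle_2: another handle, exactly like handle_1
- handle_3: another handle, exactly like handle_1
- handle_4: another handle, exactly like handle_1
- pot_red: loose enamel paint pot, red with a white band and a red lid, 32 mm across, 42 mm tall; origin at the centre of its underside, z up. It stands in one of the carousel's four cups (which one varies), its underside 18 mm and its lid 60 mm above the table, 50 mm from the hub
- pot_blue: loose enamel paint pot, blue with a white band and a blue lid, 32 mm across, 42 mm tall; origin at the centre of its underside, z up. It stands in one of the carousel's four cups (which one varies), its underside 18 mm and its lid 60 mm above the table, 50 mm from the hub
- pot_grey: loose enamel paint pot, dark grey with a white band and a light grey lid, 32 mm across, 42 mm tall; origin at the centre of its underside, z up. It stands in one of the carousel's four cups (which one varies), its underside 18 mm and its lid 60 mm above the table, 50 mm from the hub
- pot_black: loose enamel paint pot, black with a white band and a black lid, 32 mm across, 42 mm tall; origin at the centre of its underside, z up. It stands in one of the carousel's four cups (which one varies), its underside 18 mm and its lid 60 mm above the table, 50 mm from the hub
- glue: loose white glue bottle with a green nozzle, 31 mm across, 84 mm tall, standing behind the carousel; origin at the centre of its underside. To be left alone
- block: loose pine block 40x60x30 mm behind the carousel; origin at the centre of its underside. To be left alone
- sander: loose sanding block 36x70x26 mm behind the carousel to the right; origin at the centre of its underside. To be left alone

How it is judged:
On the way:
1. a finger pushes on one of the handles ((contact force between the fingers and handle_1 above 0.3 N or contact force between the fingers and handle_2 above 0.3 N or contact force between the fingers and handle_3 above 0.3 N or contact force between the fingers and handle_4 above 0.3 N)), for 0.1 s.
At the end, for the whole second after the job is handed in: The red pot's centre is within 8 mm (seen from above) of the spot in front of the arrow; all four pots stand upright (within 0.1 rad) in their cups; the carousel is at rest (horizontal distance between pot_red and pointer_spot below 0.008 m and height (world z) of pot_red between 0.013 and 0.024 m and height (world z) of pot_blue between 0.013 and 0.024 m and height (world z) of pot_grey between 0.013 and 0.024 m and height (world z) of pot_black between 0.013 and 0.024 m and angle between each of pot_red, pot_blue, pot_grey, pot_black's own z axis and vertical below 0.1 rad and horizontal distance between each of pot_red, pot_blue, pot_grey, pot_black and hub below 0.056 m and velocity of joint carousel between -0.05 and 0.05 rad/s); the robot touches nothing.
It fails at once if a pot is touched by the robot (contact force between any of the fingers, the arm and pot_red above 0.5 N or contact force between any of the fingers, the arm and pot_blue above 0.5 N or contact force between any of the fingers, the arm and pot_grey above 0.5 N or contact force between any of the fingers, the arm and pot_black above 0.5 N).
It fails at once if a pot is lifted more than 10 mm or tipped (height (world z) of any of pot_red, pot_blue, pot_grey, pot_black above 0.028 m or angle between any of pot_red, pot_blue, pot_grey, pot_black's own z axis and vertical above 0.3 rad).
It fails at once if a handle is gripped or pushed hard (over 18 N) (contact force between the fingers and handle_1 above 18 N or contact force between the fingers and handle_2 above 18 N or contact force between the fingers and handle_3 above 18 N or contact force between the fingers and handle_4 above 18 N).
It fails at once if the carousel is flung round (faster than 3 rad/s) (velocity of joint carousel above 3 rad/s or velocity of joint carousel below -3 rad/s).
It fails at once if the glue bottle, pine block or sanding block is moved more than 15 mm (distance of any of glue, block, sander from where it was at the start of the episode above 0.015 m).
It also fails if it takes over 48 s, if anything falls off the work surface, if the arm or the gripper's body presses on something with over 40 N, if the wrist force passes 120 N, or if a joint passes its speed limit or range.

## Working session

There is one attempt and no reset: what is moved stays moved. The work goes in short steps, Python scripts to look and compute and a tool call to move; the robot and the scene stay as the last step left them, time stands still between calls to the robot, and variables do not carry over. Pictures are saved under pics/ and viewed, and the job is handed in when it is done.

Besides the shell and the picture viewer there is one more tool, called after "Call:" as name(argument=value, ...) on one line, values as JSON. step_arm: Moves the arm, as the interface text tells. Its arguments: {"type":"object","properties":{"commands":{"type":"array","items":{"type":"array","items":{"type":"number"}}},"jaw":{"type":"number"},"grip_force":{"type":"number"}},"required":["commands"]}

```bash
mkdir -p pics; python3 - <<'E'
from station import telemetry, optics
import cv2
print(telemetry.sense())
for n in("scene","side"):
    im=optics.snapshot(n); cv2.imwrite(f"pics/{n}0.png",im[:,:,::-1])
    p=optics.camera_params(n); print(n,p)
E
```

```text
{'t': 0.0, 'q': array([ 1.01049798e+00,  5.28515572e-01,  1.43390594e+00,  2.29076228e-06,
        1.18140360e+00, -1.78509069e-01]), 'qd': array([-5.97838379e-05,  8.71984731e-04, -8.95577330e-04,  1.28585678e-03,
       -7.68216646e-04,  3.87448570e-05]), 'tau': array([-5.27598513e-04, -4.42334890e+01, -1.78030103e+01, -2.40239997e-04,
        8.24905612e-03,  1.62962567e-05]), 'tcp_pos': array([0.2324513 , 0.57938796, 0.23030212]), 'tool_rot': array([-0.39636653,  0.58650821,  0.39572999,  0.58506365]), 'force': array([ 0.03684635, -0.69629454, -0.36935117]), 'ft_torque': array([ 0.03718868, -0.00396253, -0.05402659]), 'finger_gap': 1.0010286706371108}
scene {'mtx': array([[437.03631442,   0.        , 256.28980191],
       [  0.        , 437.03631442, 188.62259491],
       [  0.        ,   0.        ,   1.        ]]), 'origin': array([ 0.09564588, -0.79361062,  0.41488457]), 'attitude': array([ 0.78697198, -0.30286999,  0.18576381, -0.50441717])}
side {'mtx': array([[443.99467032,   0.        , 265.23056499],
       [  0.        , 443.99467032, 192.12907772],
       [  0.        ,   0.        ,   1.        ]]), 'origin': array([0.50202649, 0.40884238, 0.63819557]), 'attitude': array([-0.06471238,  0.9116085 , -0.40527857,  0.02305506])}
```

View pics/scene0.png

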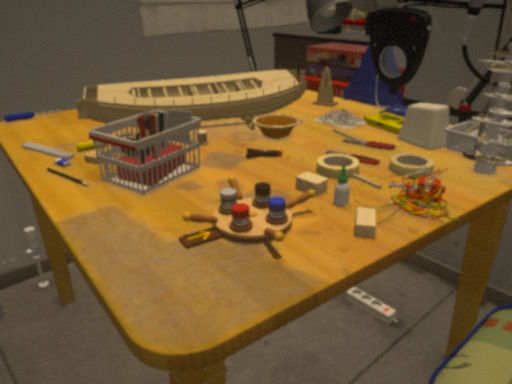

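View pics/side0.png

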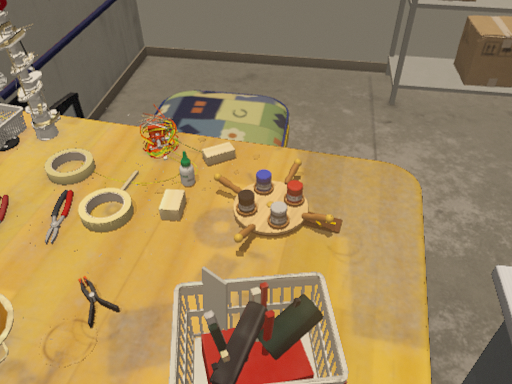

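The side view shows the carousel at about (271,206), red lid at (294,187), arrow at (325,222). In the scene view the hub is at about (255,218), red at (241,212), arrow at (203,237). I'll measure from both.

```bash
cat > h.py <<'E'
import numpy as np, cv2
from scipy.spatial.transform import Rotation as R
from station import telemetry, optics
def ray(p,uv):
    d=np.linalg.inv(p["mtx"])@np.array([uv[0],uv[1],1.]); d=R.from_quat(p["attitude"]).as_matrix()@d
    return np.array(p["origin"]),d/np.linalg.norm(d)
def plane(n,uv,z):
    o,d=ray(optics.camera_params(n),uv); return o+d*(z-o[2])/d[2]
def tri(uv1,uv2,n1="scene",n2="side"):
    o1,d1=ray(optics.camera_params(n1),uv1);o2,d2=ray(optics.camera_params(n2),uv2)
    A=np.stack([d1,-d2],1);s=np.linalg.lstsq(A,o2-o1,rcond=None)[0]
    a=o1+d1*s[0];b=o2+d2*s[1];return (a+b)/2,np.linalg.norm(a-b)
def proj(n,X):
    p=optics.camera_params(n);c=R.from_quat(p["attitude"]).as_matrix().T@(np.array(X)-p["origin"]);u=p["mtx"]@c;return u[:2]/u[2]
E
python3 - <<'E'
import cv2
a=cv2.imread('pics/scene0.png')[170:270,170:330];b=cv2.imread('pics/side0.png')[150:250,200:360]
cv2.imwrite('pics/c1.png',cv2.resize(a,None,fx=5,fy=5,interpolation=cv2.INTER_CUBIC))
cv2.imwrite('pics/c2.png',cv2.resize(b,None,fx=5,fy=5,interpolation=cv2.INTER_CUBIC))
E
```

```text
(no output)
```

View pics/c1.png

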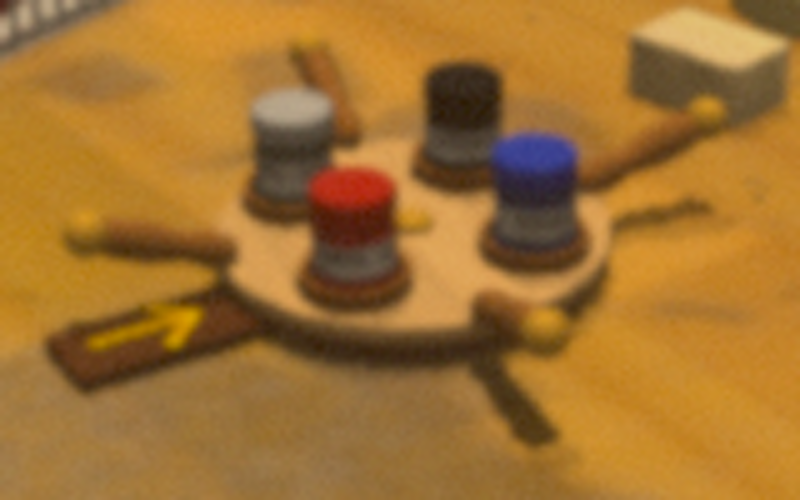

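View pics/c2.png

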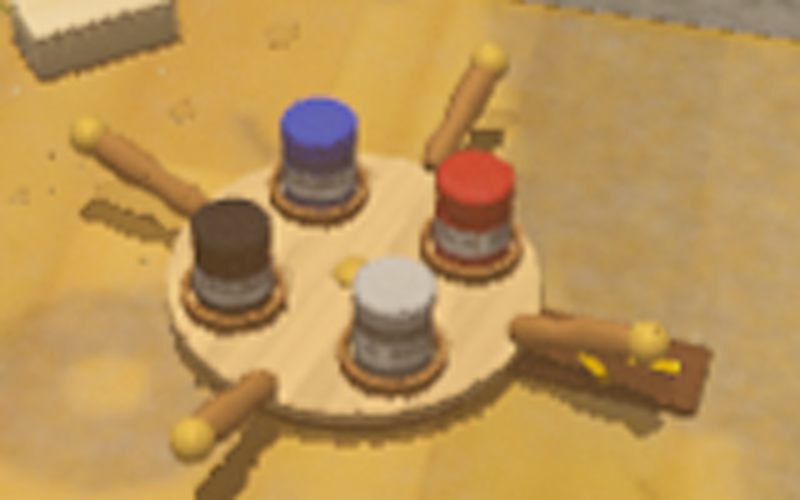

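```bash
python3 - <<'E'
from h import *
f1=lambda x,y:((x+.5)/5-.5+170,(y+.5)/5-.5+170)
f2=lambda x,y:((x+.5)/5-.5+200,(y+.5)/5-.5+150)
P={}
for n,a,b in [("red",(354,188),(476,178)),("grey",(293,107),(395,284)),("black",(464,82),(232,225)),("blue",(536,153),(319,119)),
 ("hub",(414,219),(352,270)),("ballW",(84,229),(648,340)),("ballS",(546,328),(489,60)),("ballE",(706,112),(88,133)),("ballN",(305,48),(193,438)),
 ("tongueL",(86,388),(710,350)),]:
    P[n],e=tri(f1(*a),f2(*b)); print(n,P[n].round(4),round(e,4))
lid=np.mean([P[k] for k in("red","grey","black","blue")],0); ball=np.mean([P[k] for k in P if k[:4]=="ball"],0)
print("centres",lid,ball)
c=(lid+ball)/2
for k in P: d=P[k]-c; print(k,np.degrees(np.arctan2(d[1],d[0])).round(1),np.hypot(d[0],d[1]).round(4))
for k,uv in (("tail",(90,345)),("tip",(203,313)),("tongA",(50,345)),("tongB",(86,388))):
    X=plane("scene",f1(*uv),.007);d=X-c;print(k,X.round(4),np.degrees(np.arctan2(d[1],d[0])).round(1),np.hypot(d[0],d[1]).round(4))
for k,uv in (("tongA2",(710,350)),("tongB2",(697,408))):
    X=plane("side",f2(*uv),.007);d=X-c;print(k,X.round(4),np.degrees(np.arctan2(d[1],d[0])).round(1),np.hypot(d[0],d[1]).round(4))
E
```

```text
red [ 0.5285 -0.2568  0.0582] 0.0
grey [ 0.5533 -0.1907  0.0592] 0.0001
black [ 0.6194 -0.2156  0.0575] 0.0008
blue [ 0.5946 -0.282   0.0591] 0.0013
hub [ 0.5746 -0.2359  0.0208] 0.0005
ballW [ 0.4566 -0.1917  0.0426] 0.0006
ballS [ 0.5303 -0.353   0.0425] 0.0005
ballE [ 0.6912 -0.2785  0.0428] 0.0006
ballN [ 0.617  -0.1181  0.0418] 0.0016
tongueL [ 0.4293 -0.2284  0.0044] 0.0001
centres [ 0.57393807 -0.23630356  0.05851461] [ 0.57376211 -0.23533412  0.04241627]
red -155.1 0.05
grey 114.5 0.0495
black 24.0 0.0498
blue -65.8 0.0507
hub -4.7 0.0007
ballW 159.4 0.1252
ballS -110.4 0.125
ballE -20.0 0.1249
ballN 69.9 0.1253
tongueL 177.0 0.1447
tail [ 0.4441 -0.209   0.007 ] 168.3 0.1325
tip [ 0.4869 -0.2184  0.007 ] 168.7 0.0887
tongA [ 0.4336 -0.1993  0.007 ] 165.4 0.145
tongB [ 0.4273 -0.2319  0.007 ] 178.5 0.1466
tongA2 [ 0.4296 -0.2258  0.007 ] 176.0 0.1446
tongB2 [ 0.4342 -0.1934  0.007 ] 163.1 0.1459
```

```bash
cat >> h.py <<'E'
def go(target):
    s=telemetry.sense();M=R.from_quat(s["tool_rot"]).as_matrix()
    print("t",round(s["t"],2),"tcp",s["tcp_pos"].round(4),"F",s["force"].round(1))
    print("axes x,y,z:",M.T.round(3).tolist())
    for T in target: print(T,"->",(M.T@(np.array(T)-s["tcp_pos"])).round(4))
E
python3 - <<'E'
from h import *
go([(0.42,0.25,.25),(0.47,0.0,.25),(.463,-.255,.25),(.463,-.255,.12),(.463,-.255,.022)])
f=lambda uv,z:plane("side",uv,z).round(3)
print(f((175,285),.1),f((325,275),.1),f((345,375),.1),plane("scene",(90,135),.1),plane("scene",(200,122),.1))
E
```

```text
t 0.1 tcp [0.2325 0.5795 0.2304] F [-0.  -0.1  0.5]
axes x,y,z: [[-0.001, -0.002, -1.0], [-0.928, 0.373, 0.0], [0.373, 0.928, -0.002]]
(0.42, 0.25, 0.25) -> [-0.0192 -0.2968 -0.2359]
(0.47, 0.0, 0.25) -> [-0.0189 -0.4363 -0.4493]
(0.463, -0.255, 0.25) -> [-0.0185 -0.5248 -0.6885]
(0.463, -0.255, 0.12) -> [ 0.1115 -0.5249 -0.6883]
(0.463, -0.255, 0.022) -> [ 0.2095 -0.5249 -0.6881]
[0.681 0.039 0.1  ] [ 0.464 -0.011  0.1  ] [0.433 0.14  0.1  ] [0.45490976 0.20682338 0.1       ] [0.70452926 0.11437584 0.1       ]
```

Call:
step_arm(commands=[[-0.02,-0.297,-0.236,0],[-0.02,-0.297,-0.236,0],[-0.02,-0.297,-0.236,0],[-0.02,-0.297,-0.236,0],[-0.02,-0.297,-0.236,0],[-0.02,-0.297,-0.236,0],[-0.02,-0.297,-0.236,0],[-0.02,-0.297,-0.236,0]], jaw=0, grip_force=20)

```text
t: 0.77
tcp_pos: [0.3974, 0.2886, 0.2483]
tool_rot: [-0.396, 0.587, 0.396, 0.585]
force: [0.9, 0.4, 0.5]
finger_gap: -0.001
```

```bash
python3 - <<'E'
from h import *
go([(0.47,0.0,.25),(.463,-.255,.25),(.463,-.255,.12),(.463,-.255,.022)])
E
```

```text
t 0.77 tcp [0.3974 0.2886 0.2483] F [0.9 0.4 0.5]
axes x,y,z: [[-0.002, -0.002, -1.0], [-0.928, 0.372, 0.001], [0.372, 0.928, -0.002]]
(0.47, 0.0, 0.25) -> [-0.0013 -0.1748 -0.2408]
(0.463, -0.255, 0.25) -> [-0.0008 -0.2632 -0.4801]
(0.463, -0.255, 0.12) -> [ 0.1292 -0.2633 -0.4798]
(0.463, -0.255, 0.022) -> [ 0.2272 -0.2634 -0.4795]
```

Call:
step_arm(commands=[[0,-0.175,-0.241,0],[0,-0.175,-0.241,0],[0,-0.175,-0.241,0],[0,-0.175,-0.241,0],[0,-0.175,-0.241,0],[0,-0.175,-0.241,0],[0,-0.175,-0.241,0],[0,-0.175,-0.241,0]])

```text
t: 1.43
tcp_pos: [0.4724, -0.006, 0.2488]
tool_rot: [-0.396, 0.587, 0.393, 0.586]
force: [0.1, 0.4, 0.3]
finger_gap: -0.0
```

```bash
python3 - <<'E'
from h import *
go([(.463,-.255,.25),(.463,-.255,.12),(.463,-.255,.022)])
E
```

```text
t 1.43 tcp [ 0.4724 -0.006   0.2488] F [0.1 0.4 0.3]
axes x,y,z: [[0.001, -0.005, -1.0], [-0.926, 0.377, -0.003], [0.377, 0.926, -0.004]]
(0.463, -0.255, 0.25) -> [ 1.000e-04 -8.520e-02 -2.341e-01]
(0.463, -0.255, 0.12) -> [ 0.1301 -0.0848 -0.2336]
(0.463, -0.255, 0.022) -> [ 0.228  -0.0846 -0.2332]
```

Call:
step_arm(commands=[[0,-0.085,-0.234,0],[0,-0.085,-0.234,0],[0,-0.085,-0.234,0],[0,-0.085,-0.234,0],[0,-0.085,-0.234,0],[0,-0.085,-0.234,0],[0.04,-0.085,-0.234,0],[0.08,-0.085,-0.234,0]])

```text
t: 2.1
tcp_pos: [0.4651, -0.2599, 0.1712]
tool_rot: [-0.398, 0.587, 0.388, 0.588]
force: [0.7, 0.5, -1.0]
finger_gap: -0.001
```

```bash
python3 - <<'E'
from h import *
p=optics.camera_params("wrist"); im=optics.snapshot("wrist"); cv2.imwrite("pics/w1.png",im[:,:,::-1]); print(p)
go([(.463,-.255,.12),(.463,-.255,.022)])
E
```

```text
{'mtx': array([[297.31863964,   0.        , 254.81811409],
       [  0.        , 297.31863964, 189.9310536 ],
       [  0.        ,   0.        ,   1.        ]]), 'origin': array([ 0.39876302, -0.23213408,  0.31335553]), 'attitude': array([0.82181617, 0.55044081, 0.07916147, 0.12396196])}
t 2.15 tcp [ 0.4592 -0.2538  0.1616] F [-1.1  0.5 -5.6]
axes x,y,z: [[-0.009, 0.004, -1.0], [-0.925, 0.38, 0.01], [0.38, 0.925, 0.0]]
(0.463, -0.255, 0.12) -> [ 0.0415 -0.0044  0.0003]
(0.463, -0.255, 0.022) -> [ 0.1395 -0.0053  0.0003]
```

View pics/w1.png

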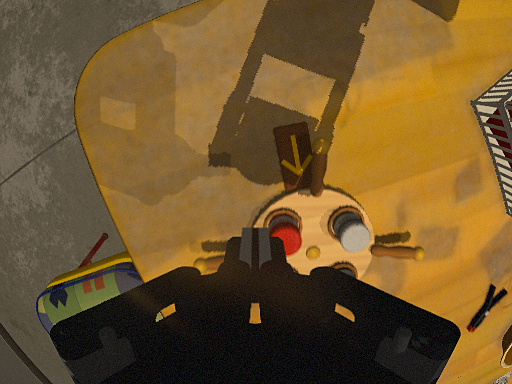

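```bash
python3 - <<'E'
import cv2
a=cv2.imread('pics/w1.png')[110:280,240:400]
cv2.imwrite('pics/c3.png',cv2.resize(a,None,fx=3.5,fy=3.5,interpolation=cv2.INTER_CUBIC))
E
cat >> h.py <<'E'
def wplane(p,uv,z):
    m=p["mtx"];d=np.array([uv[0]-m[0,2],uv[1]-m[1,2]]);r=np.linalg.norm(d);t=r/m[0,0]
    v=np.array([*(d/r*np.sin(t)),np.cos(t)]);v=R.from_quat(p["attitude"]).as_matrix()@v
    o=np.array(p["origin"]);return o+v*(z-o[2])/v[2]
E
```

```text
(no output)
```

View pics/c3.png

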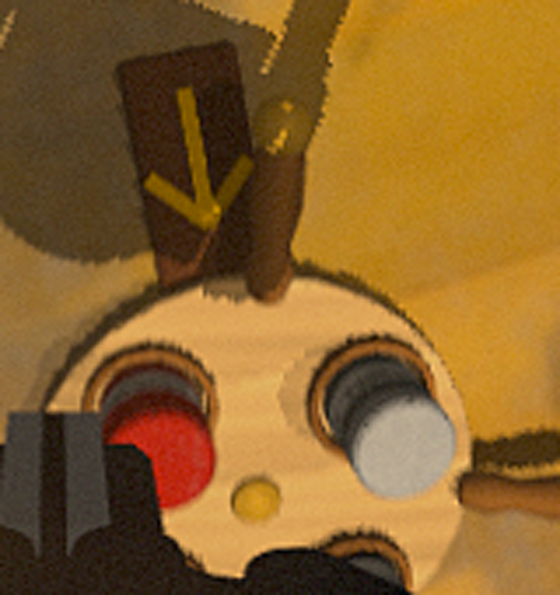

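```bash
python3 - <<'E'
from h import *
p={'mtx': np.array([[297.31863964,0,254.81811409],[0,297.31863964,189.9310536],[0,0,1]]), 'origin':np.array([ 0.39876302, -0.23213408,  0.31335553]), 'attitude': np.array([0.82181617, 0.55044081, 0.07916147, 0.12396196])}
f=lambda x,y:((x+.5)/3.5-.5+240,(y+.5)/3.5-.5+110)
h=wplane(p,f(256,499),.0195)
print("hub",h)
for k,uv,z in(("tail",(185,90),.007),("tip",(210,218),.007),("cA",(119,70),.007),("cB",(236,42),.007),("ball",(283,125),.0425),("lidgrey",(405,448),.06)):
    X=wplane(p,f(*uv),z);d=X-h;print(k,X.round(4),np.degrees(np.arctan2(d[1],d[0])).round(1),np.hypot(d[0],d[1]).round(4))
E
```

```text
hub [ 0.57392574 -0.23526784  0.0195    ]
tail [ 0.4443 -0.2108  0.007 ] 169.3 0.1319
tip [ 0.4837 -0.2176  0.007 ] 168.9 0.0919
cA [ 0.4316 -0.2268  0.007 ] 176.6 0.1426
cB [ 0.4365 -0.1914  0.007 ] 162.3 0.1443
ball [ 0.4574 -0.1921  0.0425] 159.7 0.1243
lidgrey [ 0.5522 -0.1903  0.06  ] 115.8 0.0499
```

```bash
python3 - <<'E'
from h import *
go([(.4534,-.2386,.12),(.4534,-.2386,.022)])
E
```

```text
t 2.15 tcp [ 0.4592 -0.2538  0.1616] F [-1.1  0.5 -5.6]
axes x,y,z: [[-0.009, 0.004, -1.0], [-0.925, 0.38, 0.01], [0.38, 0.925, 0.0]]
(0.4534, -0.2386, 0.12) -> [0.0417 0.0107 0.0118]
(0.4534, -0.2386, 0.022) -> [0.1397 0.0098 0.0118]
```

Call:
step_arm(commands=[[0.02,0.01,0.01,0],[0.045,0.01,0.01,0],[0.07,0.01,0.01,0],[0.095,0.01,0.011,0],[0.115,0.01,0.011,0],[0.13,0.01,0.012,0],[0.138,0.01,0.012,0],[0.138,0.01,0.012,0]])

```text
t: 2.82
tcp_pos: [0.4527, -0.237, 0.0227]
tool_rot: [-0.39, 0.589, 0.398, 0.585]
force: [0.2, -0.8, 0.1]
finger_gap: -0.0
```

```bash
cat > plan.py <<'E'
from h import *
import sys
hub=np.array([.574,-.2355])
def pt(th,r=.112,off=.0215,z=.022):
    th=np.radians(th);u=np.array([np.cos(th),np.sin(th)]);t=np.array([np.sin(th),-np.cos(th)])
    return (*(hub+r*u-off*t),z)
E
python3 - <<'E'
from plan import *
im=optics.snapshot("wrist"); cv2.imwrite("pics/w2.png",im[:,:,::-1])
im=optics.snapshot("scene")[150:290,150:350]; cv2.imwrite("pics/s2.png",cv2.resize(im[:,:,::-1],None,fx=3.5,fy=3.5))
go([pt(a) for a in (159.6,152,144,136,130,124.3)])
E
```

```text
t 2.92 tcp [ 0.4537 -0.2381  0.0243] F [-0.6 -0.4 -0.7]
axes x,y,z: [[-0.009, 0.004, -1.0], [-0.925, 0.38, 0.009], [0.38, 0.925, 0.0]]
(np.float64(0.4615301181594891), np.float64(-0.21661149347403233), 0.022) -> [0.0023 0.0009 0.0229]
(np.float64(0.46501623099990347), np.float64(-0.20190255821444716), 0.022) -> [0.0023 0.0033 0.0378]
(np.float64(0.4707527137057177), np.float64(-0.18706191712230436), 0.022) -> [0.0023 0.0036 0.0537]
(np.float64(0.47849878739720264), np.float64(-0.17316406821587332), 0.022) -> [0.0023 0.0017 0.0695]
(np.float64(0.4855378321880495), np.float64(-0.16352295597893504), 0.022) -> [ 0.0023 -0.0012  0.0811]
(np.float64(0.493123969187333), np.float64(-0.1550928010686322), 0.022) -> [ 0.0022 -0.005   0.0918]
```

View pics/s2.png

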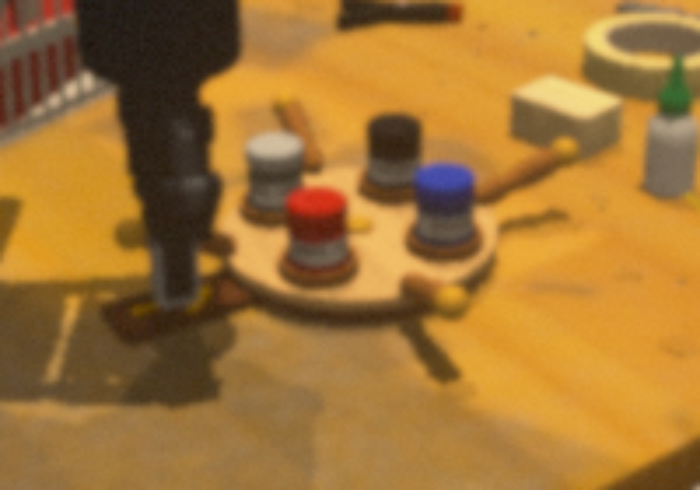

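View pics/w2.png

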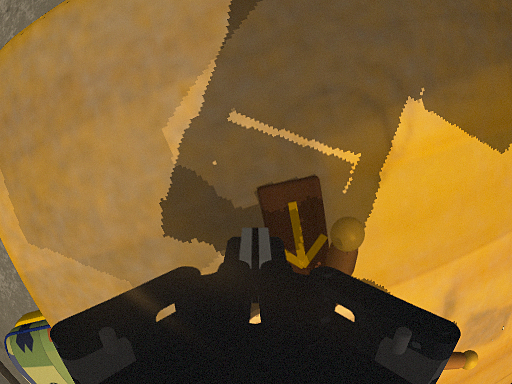

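The finger stands over the tongue beside the handle (ball at (347,234) in the wrist picture) and touches nothing. Now I'll push gently.

Call:
step_arm(commands=[[0.002,0.001,0.008,0],[0.002,0.001,0.014,0],[0.002,0.001,0.019,0],[0.002,0.001,0.023,0],[0.002,0.002,0.028,0],[0.002,0.003,0.033,0],[0.002,0.003,0.037,0],[0.002,0.003,0.04,0]])

```text
t: 3.58
tcp_pos: [0.4664, -0.1997, 0.0225]
tool_rot: [-0.391, 0.589, 0.396, 0.586]
force: [-0.4, -1.5, 0.9]
finger_gap: -0.0
```

```bash
python3 - <<'E'
from plan import *
im=optics.snapshot("side")[130:260,190:360]; cv2.imwrite("pics/d3.png",cv2.resize(im[:,:,::-1],None,fx=4,fy=4))
im=optics.snapshot("scene")[150:290,150:350]; cv2.imwrite("pics/s3.png",cv2.resize(im[:,:,::-1],None,fx=4,fy=4))
go([pt(a) for a in (152,144,136,130,124.3)])
E
```

```text
t 3.68 tcp [ 0.466  -0.1992  0.0223] F [-0.4 -0.2  0.1]
axes x,y,z: [[-0.009, 0.004, -1.0], [-0.925, 0.379, 0.01], [0.379, 0.925, 0.001]]
(np.float64(0.46501623099990347), np.float64(-0.20190255821444716), 0.022) -> [ 0.0003 -0.0001 -0.0028]
(np.float64(0.4707527137057177), np.float64(-0.18706191712230436), 0.022) -> [0.0003 0.0002 0.0131]
(np.float64(0.47849878739720264), np.float64(-0.17316406821587332), 0.022) -> [ 0.0003 -0.0017  0.0289]
(np.float64(0.4855378321880495), np.float64(-0.16352295597893504), 0.022) -> [ 0.0002 -0.0046  0.0405]
(np.float64(0.493123969187333), np.float64(-0.1550928010686322), 0.022) -> [ 0.0002 -0.0084  0.0511]
```

View pics/s3.png

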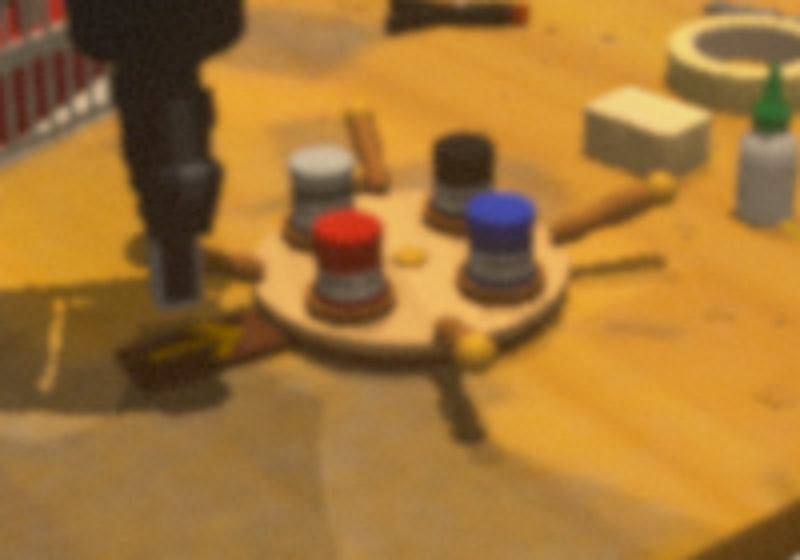

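View pics/d3.png

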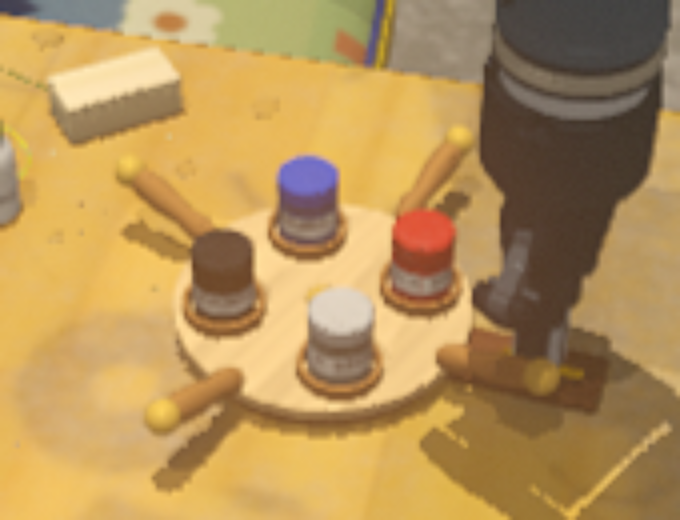

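```bash
python3 - <<'E'
from plan import *
f1=lambda x,y:((x+.5)/4-.5+150,(y+.5)/4-.5+150)
f2=lambda x,y:((x+.5)/4-.5+190,(y+.5)/4-.5+130)
for n,a,b in [("red",(347,226),(425,227)),("grey",(323,160),(342,309)),("black",(463,146),(223,248)),("blue",(501,209),(308,173))]:
    X,e=tri(f1(*a),f2(*b));d=X[:2]-hub;print(n,X.round(4),round(e,4),np.degrees(np.arctan2(d[1],d[0])).round(1))
E
```

```text
red [ 0.5252 -0.2509  0.0598] 0.0019 -162.4
grey [ 0.5598 -0.1888  0.0592] 0.0005 106.9
black [ 0.6215 -0.2221  0.0589] 0.0013 15.7
blue [ 0.588  -0.2843  0.0591] 0.0021 -74.0
```

```bash
python3 - <<'E'
from plan import *
go([pt(a,off=.0195) for a in (148,144,140,136,132,128,124.3)])
E
```

```text
t 3.68 tcp [ 0.466  -0.1992  0.0223] F [-0.4 -0.2  0.1]
axes x,y,z: [[-0.009, 0.004, -1.0], [-0.925, 0.379, 0.01], [0.379, 0.925, 0.001]]
(np.float64(0.46868518757793276), np.float64(-0.19268598028093134), 0.022) -> [ 0.0003 -0.      0.0071]
(np.float64(0.47192828421030264), np.float64(-0.18544388313355445), 0.022) -> [ 0.0003 -0.0003  0.015 ]
(np.float64(0.4756686639817869), np.float64(-0.1784456543559276), 0.022) -> [ 0.0003 -0.0011  0.0229]
(np.float64(0.4798881041381206), np.float64(-0.171725388615196), 0.022) -> [ 0.0003 -0.0025  0.0307]
(np.float64(0.4845660479909986), np.float64(-0.16531582637052955), 0.022) -> [ 0.0002 -0.0044  0.0384]
(np.float64(0.48967970506819514), np.float64(-0.15924819436489748), 0.022) -> [ 0.0002 -0.0068  0.046 ]
(np.float64(0.4947761657763245), np.float64(-0.15396574897075707), 0.022) -> [ 0.0002 -0.0095  0.0528]
```

Call:
step_arm(commands=[[0,0,0.006,0],[0,0,0.012,0],[0,-0.001,0.018,0],[0,-0.002,0.024,0],[0,-0.002,0.03,0],[0,-0.004,0.036,0],[0,-0.005,0.041,0],[0,-0.006,0.044,0]])

```text
t: 4.35
tcp_pos: [0.489, -0.1604, 0.0223]
tool_rot: [-0.391, 0.589, 0.397, 0.585]
force: [0.5, -2.2, 0.8]
finger_gap: -0.001
```

```bash
python3 - <<'E'
from plan import *
im=optics.snapshot("side")[130:260,190:360]; cv2.imwrite("pics/d4.png",cv2.resize(im[:,:,::-1],None,fx=4,fy=4))
im=optics.snapshot("scene")[150:290,150:350]; cv2.imwrite("pics/s4.png",cv2.resize(im[:,:,::-1],None,fx=4,fy=4))
go([pt(a,off=.0195) for a in (132,130,128,126,124.3)])
E
```

```text
t 4.45 tcp [ 0.4885 -0.1601  0.0222] F [-1.3  0.9  0.2]
axes x,y,z: [[-0.009, 0.005, -1.0], [-0.926, 0.378, 0.01], [0.379, 0.926, 0.001]]
(np.float64(0.4845660479909986), np.float64(-0.16531582637052955), 0.022) -> [ 0.0003  0.0017 -0.0063]
(np.float64(0.4870699210742875), np.float64(-0.16223738075956198), 0.022) -> [ 0.0002  0.0006 -0.0025]
(np.float64(0.48967970506819514), np.float64(-0.15924819436489748), 0.022) -> [ 0.0002 -0.0007  0.0013]
(np.float64(0.4923922203529315), np.float64(-0.1563519090497091), 0.022) -> [ 0.0002 -0.0021  0.005 ]
(np.float64(0.4947761657763245), np.float64(-0.15396574897075707), 0.022) -> [ 0.0002 -0.0034  0.0081]
```

View pics/s4.png

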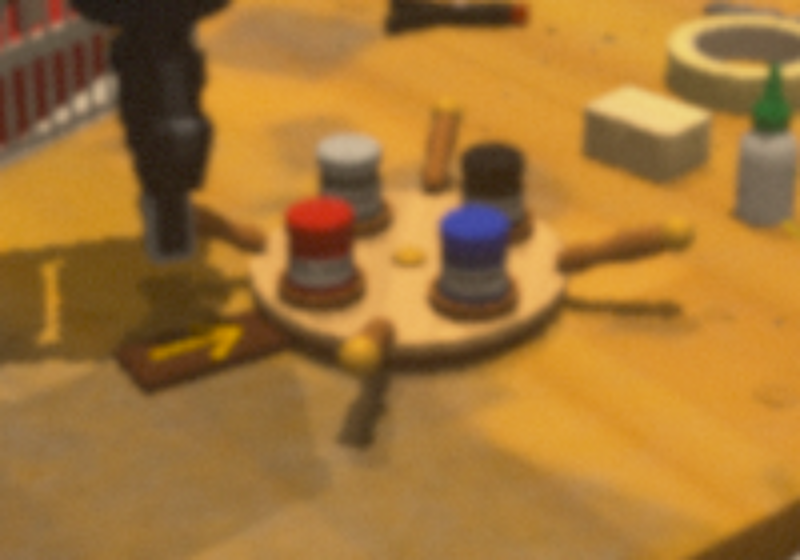

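View pics/d4.png

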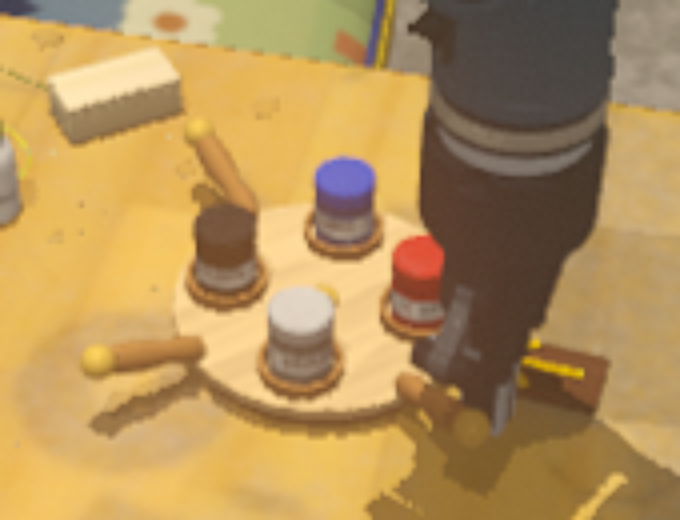

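```bash
cat > meas.py <<'E'
from plan import *
f1=lambda x,y:((x+.5)/4-.5+150,(y+.5)/4-.5+150)
f2=lambda x,y:((x+.5)/4-.5+190,(y+.5)/4-.5+130)
def m(L):
  for n,a,b in L:
    X,e=tri(f1(*a),f2(*b));d=X[:2]-hub;print(n,X.round(4),round(e,4),np.degrees(np.arctan2(d[1],d[0])).round(1))
E
python3 - <<'E'
from meas import *
m([("red",(319,214),(423,253)),("grey",(350,150),(300,308)),("black",(492,157),(226,224)),("blue",(475,222),(345,174))])
E
```

```text
red [ 0.5244 -0.2322  0.0593] 0.0023 176.2
grey [ 0.5789 -0.1869  0.0582] 0.001 84.2
black [ 0.6234 -0.2405  0.0585] 0.0009 -5.8
blue [ 0.5695 -0.2864  0.0594] 0.0012 -95.1
```

Call:
step_arm(commands=[[0,-0.001,0.002,0],[0,-0.002,0.004,0],[0,-0.002,0.006,0],[0,-0.003,0.008,0],[0,-0.004,0.009,0],[0,-0.004,0.009,0]])

```text
t: 4.95
tcp_pos: [0.4958, -0.1532, 0.0222]
tool_rot: [-0.391, 0.589, 0.397, 0.585]
force: [-0.7, -0.5, -0.2]
finger_gap: -0.002
```

```bash
python3 - <<'E'
from plan import *
im=optics.snapshot("side")[130:260,190:360]; cv2.imwrite("pics/d5.png",cv2.resize(im[:,:,::-1],None,fx=4,fy=4))
im=optics.snapshot("scene")[150:290,150:350]; cv2.imwrite("pics/s5.png",cv2.resize(im[:,:,::-1],None,fx=4,fy=4))
go([pt(a,off=.0195) for a in (128,126,124.3)])
E
```

```text
t 5.05 tcp [ 0.4955 -0.1531  0.0221] F [ 0.3 -0.6 -0.2]
axes x,y,z: [[-0.01, 0.005, -1.0], [-0.925, 0.379, 0.011], [0.379, 0.926, 0.001]]
(np.float64(0.48967970506819514), np.float64(-0.15924819436489748), 0.022) -> [ 0.0002  0.0031 -0.0079]
(np.float64(0.4923922203529315), np.float64(-0.1563519090497091), 0.022) -> [ 0.0002  0.0017 -0.0042]
(np.float64(0.4947761657763245), np.float64(-0.15396574897075707), 0.022) -> [ 0.0002  0.0004 -0.0011]
```

View pics/s5.png

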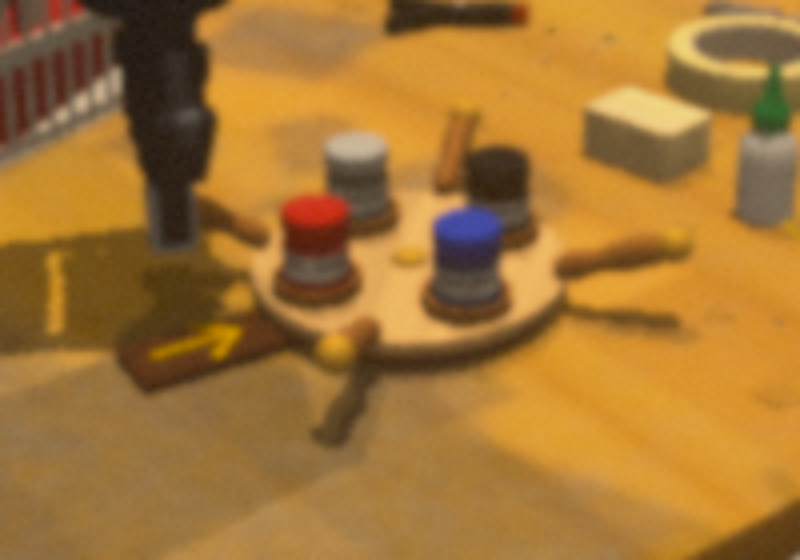

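View pics/d5.png

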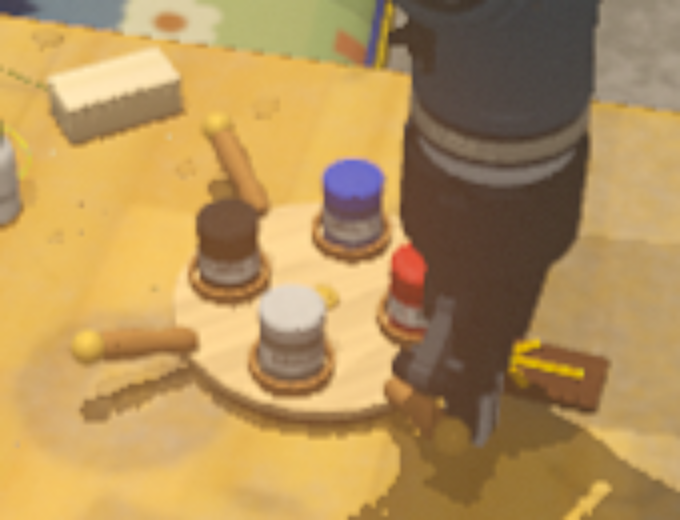

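```bash
python3 - <<'E'
from meas import *
m([("grey",(356,147),(292,308)),("black",(497,161),(228,220)),("blue",(468,223),(353,176)),("ballE",(676,241),(87,346)),("ballS",(336,350),(215,125))][:4])
for uv in((314,209),): 
  X=plane("scene",f1(*uv),.0595);d=X[:2]-hub;print(X,np.degrees(np.arctan2(d[1],d[0])))
X,e=tri(f1(464,113),f2(87,346));d=X[:2]-hub;print("ballN",X,e,np.degrees(np.arctan2(d[1],d[0])))
X,e=tri(f1(676,241),f2(215,125));d=X[:2]-hub;print("ballE",X,e,np.degrees(np.arctan2(d[1],d[0])))
E
```

```text
grey [ 0.5828 -0.1864  0.0583] 0.0005 79.8
black [ 0.623  -0.2444  0.0578] 0.0009 -10.2
blue [ 0.5656 -0.2855  0.0597] 0.0004 -99.5
ballE [ 0.7189 -0.2556 -0.0316] 0.045 -7.9
[ 0.52407359 -0.22747329  0.0595    ] 170.8666659620166
ballN [ 0.6766457  -0.16334796  0.04149393] 0.0017885040516120408 35.104271430587445
ballE [ 0.64634523 -0.33809425  0.04211082] 0.000984722126124438 -54.8100893577487
```

Rotation now reads about 170° against the arrow's 169.2°, an error under 1 mm (one "ballE" line paired the wrong balls and is ignored). Backing off, then up.

Call:
step_arm(commands=[[0,0.004,-0.006,0],[0,0.008,-0.014,0],[0,0.01,-0.02,0],[-0.03,0.012,-0.02,0],[-0.07,0.015,-0.02,0],[-0.11,0.02,-0.02,0],[-0.15,0.02,-0.02,0],[-0.19,0.02,-0.02,0]])

```text
t: 5.72
tcp_pos: [0.4696, -0.165, 0.2138]
tool_rot: [-0.39, 0.589, 0.398, 0.585]
force: [1.1, -0.6, 0.8]
finger_gap: 0.002
```

Call:
step_arm(commands=[[-0.01,0.03,0.04,0],[-0.01,0.03,0.08,0],[-0.01,0.03,0.12,0],[-0.01,0.03,0.15,0],[-0.01,0.03,0.15,0],[-0.01,0.03,0.15,0],[-0.01,0.03,0.15,0],[-0.01,0.03,0.15,0]])

```text
t: 6.38
tcp_pos: [0.4982, -0.0161, 0.2241]
tool_rot: [-0.389, 0.59, 0.398, 0.585]
force: [0.9, 0.6, -0.3]
finger_gap: 0.0
```

```bash
python3 - <<'E'
from plan import *
im=optics.snapshot("side")[130:260,190:360]; cv2.imwrite("pics/d6.png",cv2.resize(im[:,:,::-1],None,fx=4,fy=4))
im=optics.snapshot("scene")[150:290,150:350]; cv2.imwrite("pics/s6.png",cv2.resize(im[:,:,::-1],None,fx=4,fy=4))
go([])
E
```

```text
t 6.48 tcp [ 0.4984 -0.0163  0.2242] F [ 0.5 -0.2 -0. ]
axes x,y,z: [[-0.012, 0.006, -1.0], [-0.924, 0.382, 0.014], [0.382, 0.924, 0.001]]
```

View pics/s6.png

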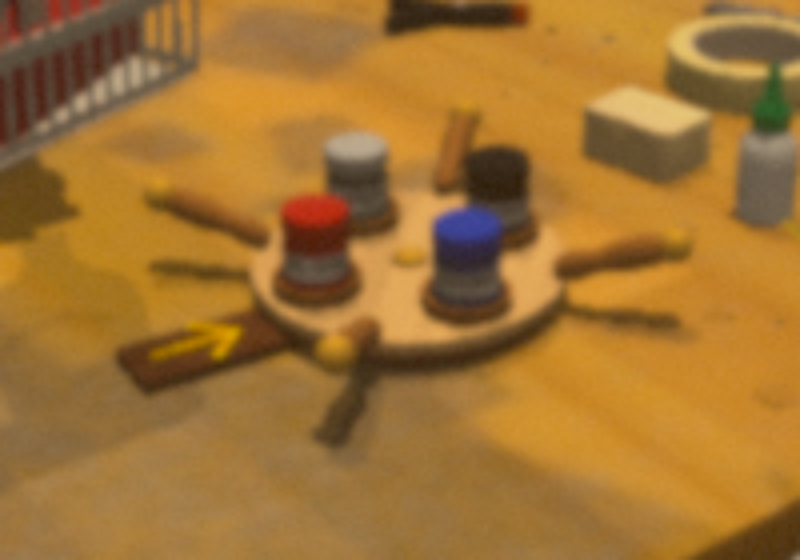

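View pics/d6.png

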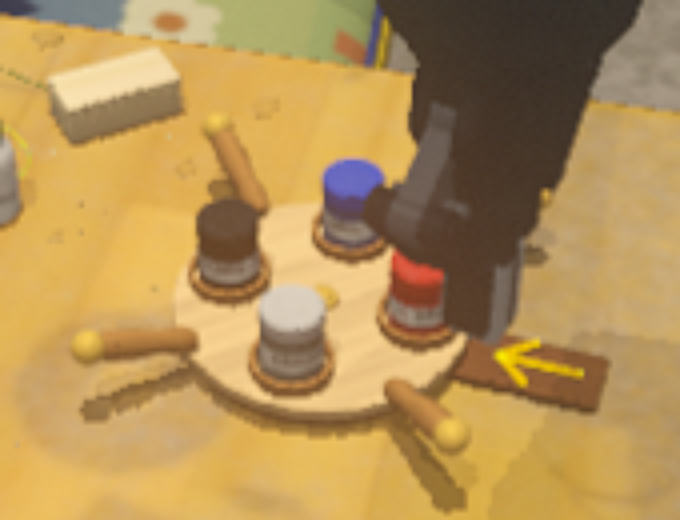

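The scene view matches the previous one: red lid at (316,209), arrow unchanged. One last check of the arrow from the now unobstructed views.

```bash
python3 - <<'E'
from meas import *
for n,g,uv in(("side",f2,(583,374)),("side",f2,(496,354)),("scene",f1,(150,357)),("scene",f1,(243,329))):
  X=plane(n,g(*uv),.007);d=X[:2]-hub;print(n,X.round(4),np.degrees(np.arctan2(d[1],d[0])).round(1))
m([("ballW",(158,194),(453,435)),("red",(315,209),(419,269))])
E
```

```text
side [ 0.4416 -0.2142  0.007 ] 170.8
side [ 0.4849 -0.2217  0.007 ] 171.2
scene [ 0.4429 -0.2092  0.007 ] 168.7
scene [ 0.4878 -0.2177  0.007 ] 168.3
ballW [ 0.5016 -0.1332  0.0411] 0.0012 125.3
red [ 0.5267 -0.2241  0.0571] 0.0008 166.5
```

```bash
python3 -c "
from station import manip
print(manip.sign_off())"
```

```text
the job is handed in; nothing more can be done
None
```

The red pot now stands at the arrow. I turned the carousel about 35° clockwise, pushing one handle with the shut fingertips in three slow strokes. I then backed off, lifted clear and handed the job in at about 6.5 s; sign-off gives no verdict.

**Alignment:** Before the finger withdrew, the three other pots and the two handle balls I could measure put the red pot at about 170°. Its own lid in the scene view read 170.9°. The arrow reads 168.3–171.2° across the three cameras, about 169.5° on average. That leaves an error of about 1 mm, against the 8 mm allowed.

**At rest:** The scene picture after withdrawal showed the same lid positions as before it. All pots stood upright and the wrist force was close to zero. The block and glue bottle looked unmoved; I did not measure them.

**Readings that disagreed:**
- The last two-view reading of the red lid gave 166.5°. The gripper hid part of the lid in the side view, so I did not rely on it. It would still mean only about 3 mm of error.
- One earlier reading of a handle ball had paired two different balls. I dropped it and measured again.

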